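Free the skewed sanding block from its tray

ROBOT

A 6-joint arm with a two-finger parallel gripper is mounted at the origin on the work surface. World frame = base frame: x ahead of the robot, y to its left, z up, the work surface at z = 0. Lengths are in m, angles in degrees, forces in N, time in s.
With the tool pointing down it reaches from about 0.3 to 0.75 m from the base axis. Payload 8.5 kg.
Tool frame: the origin (TCP) lies on the centre line of the jaws, within the pads' length; the fingertips stand 17 mm ahead of it and the grasp point (between the pads) lies 2 mm behind it; z points along the fingers, y is the line along which they close (so a half turn about z gives the same grasp; the last joint's range is limited). The gripper opens to 85 mm and grips with 20 to 120 N. Pads are 22 mm wide; open, the fingers measure 114 mm over their backs; the gripper's body (76 mm by 85 mm) begins 54 mm behind the grasp point. The pads swing forward as they close: fully open they stand 13 mm farther back than shut.
Start: joints at [-84.299, 21.807, 74.336, -0, 83.858, -12.336], TCP at [0.17, -0.523, 0.248] pointing down, gripper open.
Joint ranges: [-178.18, 178.18], [-50.72, 133.34], [12.68, 142.11], [-81.47, 261.47], [9.98, 163.14], [-165.26, 165.26]. Speed limits (degrees/s): [136.94, 136.94, 180, 180, 180, 180].

INTERFACE

Orientations are given as a 3x3 rotation matrix whose columns are the frame's x, y, z axes.
In Python, from rig import env gives the robot as it stands.
- The arm moves only by the shell command python3 -m handwheel 'ROWS' [OPENING] [FORCE]. ROWS is JSON, a list that holds one entry, the list of rows, each a list of 4 numbers: the shift along the tool's x, y, z in m, then the turn about the tool's z in rad. In form: [[[x, y, z, roll], ...]]. A call has 1 to 5 rows; each row shifts and turns the commanded pose from where the row before left it, along the tool's axes as they then stand; what a row does not reach is not made up. A row lasts 1/12 s, in which the tool goes at most 41.7 mm and 7.16 degrees, less where a joint would pass 70% of its speed; a pose out of reach is approached as far as the arm can. A call is refused whole if a number of a shift passes 0.0417 or a number of a turn 0.125, either way. A call with a gripper value outside its range is refused whole. OPENING is the opening in per cent of the stroke, from 0 (shut) to 100 (fully open), set as the call begins (- or left out, the last holds). The fingers move at their own pace and stop on an object; FORCE is the grip in N (left out, the last holds). Time passes only in rows, so rows that do not move let the fingers close. It gives the time, the measured TCP pose, the force and the opening at its end, in the units of the state.
- env.observe(): the state, without advancing time (a new reading comes with each control period).
- env.get_image(name): name is "scene" or "top" or "wrist"; returns (picture, depth): 384x512x3 uint8, red, green, blue; 384x512 float32, m along the optical axis (not along the pixel's ray), 0 where there is no reading.
- env.camera_params(name): a dict with "K" (3x3 intrinsics, pixels), "rvec" (rotation vector, rad) and "tvec" (3), from world to camera coordinates, as OpenCV has them. Camera axes: x right, y down, z forward; pixel columns grow to the right and rows downward; lengths in m; the calibration is good to about 2 mm. A picture is of the moment at which its call begins: read the wrist's pose just before it. camera_params takes no time and is no camera call; for the wrist camera it gives the pose at the moment of the call.
- env.close_job(): hands the job in, once; it reports no verdict.
The state is a dict: "time_s": time; "q": joint angles; "qvel": joint speeds; "joint_efforts": joint torques, N m; "position": TCP position; "tool_rot": TCP orientation; "ft_force": force on the tool from outside, world axes, zero at the start; "wrist_torque": the same for the moment, N m; "grip_width": finger opening in m.
Only numpy, scipy, OpenCV 4.12 (cv2) and the standard library are available. Lean on these libraries where they do the work, as an engineer would, in place of code of your own. Each camera call takes 0.05 s, during which the arm holds its last target. There are 200 camera calls.

TASK

One of the two hand sanding blocks in the steel tray sits askew, its corners caught under the tray's inturned lips. While it is still down in the tray, turn it flat along the tray's sides so that its corners come free, then lift it out and set it down gently in the middle of the moulded marble slab, lengthwise along the slab. Leave the other block where it lies.

Things in the scene. Friction and masses are not known exactly. Their poses are not given: they have to be found in the camera images.
- stuck_block: Wooden sanding block, stuck askew on the tray floor. Plate 140 x 56 x 12 mm; on it an upright grip bar along its middle, 80 long, 22 wide, top 67 mm above the underside. Origin: centre of underside; x along its length and bar, z up. 250 g. Lies 24 to 31 deg off the tray's length, corners under both lips (8 mm play upward); comes out only within about 10 deg of that length.
- straight_block: A second sanding block of the same make and size, same axes, which lies straight in the other half of the same tray. It must stay there.
- tray: Steel tray screwed to the bench, 368 x 134 mm, 29 mm high. Origin: centre of underside; x along its length, z up. Floor 5 mm, walls 4 mm thick. Along both long walls a lip at the top, 4 mm thick, reaches 25 mm in from the tray's outer face, leaving an opening 84 mm wide; no lips at the ends. The blocks lie about 90 mm either side of its centre.
- slab: Fixed slab of moulded marble, 284 x 204 mm at the foot, stepping in to a flat top of 240 x 160 mm, 40 mm above the bench. Origin: centre of the underside. x: along its length, z: up.
Not all that is in view belongs to the job. What is shaped like the stuck_block but blue is not meant.

How it is judged:
By the outcome, as a careful person would: the job done as asked, in the order asked, and still so for the second after the job is handed in, with the robot touching nothing.
It also fails if it takes over 38 s, if anything falls off the work surface, if the arm or the gripper's body presses on something with over 40 N, if the wrist force passes 120 N, or if a joint passes its speed limit or range.

## Working session

There is one attempt and no reset: what is moved stays moved. The work goes in short steps, Python scripts to look and compute and a shell command to move; the robot and the scene stay as the last step left them, time stands still between calls to the robot, and variables do not carry over. Pictures are saved under pics/ and viewed, on a budget of 10 in all, crops included, one or two more only if the job needs it, and the job is handed in when it is done.

```bash
ls; mkdir -p pics; cat > h.py <<'E'
import numpy as np, cv2
from rig import env
def cam(n):
    p=env.camera_params(n); R=cv2.Rodrigues(np.array(p["rvec"],float))[0]; return np.array(p["K"],float),R,np.array(p["tvec"],float).ravel()
def cloud(n,depth):
    K,R,t=cam(n); v,u=np.mgrid[:depth.shape[0],:depth.shape[1]]
    c=np.stack([(u-K[0,2])/K[0,0]*depth,(v-K[1,2])/K[1,1]*depth,depth],-1)
    return (c-t)@R
def ray(n,uv,z):
    K,R,t=cam(n); uv=np.atleast_2d(np.array(uv,float)); d=np.c_[(uv-K[[0,1],[2,2]])/[K[0,0],K[1,1]],np.ones(len(uv))]@R
    o=-R.T@t; return o+d*((z-o[2])/d[:,2])[:,None]
def save(name,im): cv2.imwrite("pics/"+name,cv2.cvtColor(im,cv2.COLOR_RGB2BGR))
E
python3 - <<'E'
from h import *
a,d=env.get_image("top"); save("top.png",a); np.save("topd.npy",d); np.save("top.npy",a)
b,e=env.get_image("scene"); save("scene.png",b)
print(env.observe()); print(cam("top"))
E
```

```text
pics
{'time_s': 0.1, 'q': array([-8.42988727e+01,  2.18379096e+01,  7.43794774e+01,  1.67216600e-03,
        8.38589509e+01, -1.23344453e+01]), 'qvel': array([ 0.02645119, -0.0971829 , -0.12592057,  0.0847672 , -0.02734189,
        0.00780879]), 'joint_efforts': array([ 3.63069055e-03, -4.49223018e+01, -2.31655616e+01, -1.76603780e-04,
        3.66213470e-03, -3.54209044e-05]), 'position': array([ 0.17027621, -0.52272325,  0.2477717 ]), 'tool_rot': array([[ 9.50865466e-01,  3.09604352e-01, -1.03480765e-04],
       [ 3.09604211e-01, -9.50864589e-01,  1.32864032e-03],
       [ 3.12956631e-04, -1.29539628e-03, -9.99999112e-01]]), 'ft_force': array([ 0.49041845, -0.60368086, -0.08180336]), 'wrist_torque': array([-0.02110825,  0.04783012, -0.00087477]), 'grip_width': 0.08550909251182606}
(array([[385.56962674,   0.        , 252.69131283],
       [  0.        , 385.56962674, 190.7600281 ],
       [  0.        ,   0.        ,   1.        ]]), array([[-0.01166727, -0.99935596,  0.03393443],
       [-0.9913701 ,  0.0071292 , -0.1308988 ],
       [ 0.13057257, -0.03516881, -0.9908148 ]]), array([-0.01519509,  0.44746542,  0.82390167]))
```

View pics/top.png

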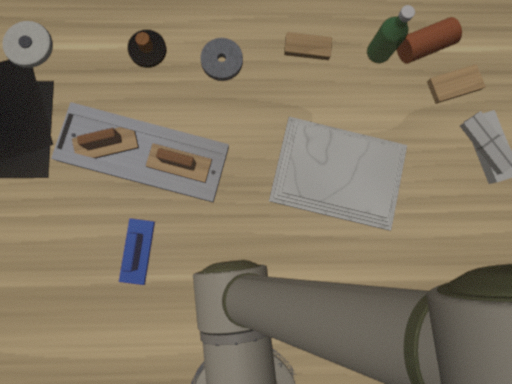

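View pics/scene.png

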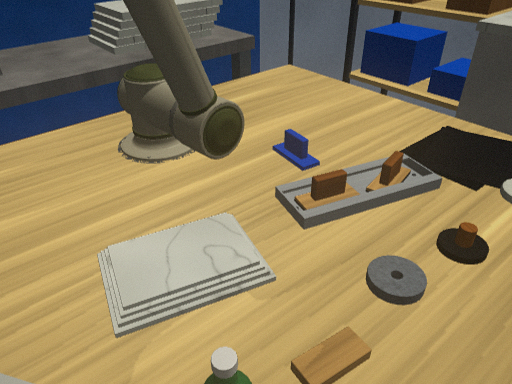

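Candidates: the left block in the tray at (104,140) is askew. The right block at (178,161) lies straight along the tray. The blue lookalike is at (137,250). The bottle, wood pieces and roll are clutter, and the left block fits the description. The slab is at (340,172). Next I'll measure them.

```bash
python3 - <<'E'
from h import *
a=np.load("top.npy"); d=np.load("topd.npy"); P=cloud("top",d)
def rect(m,z,name):
    cs,_=cv2.findContours(m.astype(np.uint8),cv2.RETR_EXTERNAL,cv2.CHAIN_APPROX_NONE)
    c=max(cs,key=cv2.contourArea)[:,0,:]
    w=ray("top",c,z)[:,:2]; (cx,cy),(s1,s2),an=cv2.minAreaRect((w*1000).astype(np.float32))
    if s1<s2: s1,s2,an=s2,s1,an+90
    print(name,"c %.1f %.1f size %.1f %.1f ang %.1f"%(cx,cy,s1,s2,(an+90)%180-90), "n",m.sum())
Z=P[...,2]; v,u=np.mgrid[:384,:512]
box=lambda u0,u1,v0,v1:(u>u0)&(u<u1)&(v>v0)&(v<v1)
hsv=cv2.cvtColor(a,cv2.COLOR_RGB2HSV)
for nm,b in (("L",box(60,143,110,170)),("R",box(144,215,130,190))):
    m=b&(Z>.058); print(nm,"top z",np.median(Z[m]), "xy", P[m][:,:2].mean(0)); rect(m,.072,nm+"bar")
    m=b&(hsv[...,1]>90)&(Z<.03); print("plate z",np.median(Z[m])); rect(b&(hsv[...,1]>90),.017,nm+"plate")
m=box(45,235,95,210)&(hsv[...,1]<70)&(Z>.015)&(Z<.05); rect(m,.029,"tray")
m=box(255,420,105,240)&(Z>.034)&(Z<.06); print("slab z",np.median(Z[m])); rect(m,.04,"slab")
m=box(255,420,105,240)&(Z>.008)&(Z<.06); rect(m,.01,"slabfoot")
im=cv2.resize(a[95:210,45:235],None,fx=4,fy=4,interpolation=cv2.INTER_CUBIC); save("crop.png",im)
E
```

```text
L top z 0.07204906198581153 xy [0.54969697 0.29774925]
Lbar c 559.5 311.0 size 82.4 26.3 ang -76.2 n 473
plate z 0.017874204045286373
Lplate c 562.2 312.4 size 135.8 55.8 ang -76.9 n 1117
R top z 0.07191977007745587 xy [0.50941806 0.14292453]
Rbar c 514.3 146.6 size 80.9 23.5 ang 74.2 n 427
plate z 0.01763811302258721
Rplate c 514.3 146.7 size 135.2 51.7 ang 74.5 n 1219
tray c 538.5 229.2 size 369.8 135.4 ang 74.6 n 4231
slab z 0.04013785232795058
slab c 491.4 -216.5 size 241.7 160.6 ang 75.8 n 7600
slabfoot c 491.7 -218.0 size 284.4 204.6 ang 75.8 n 10725
```

View pics/crop.png

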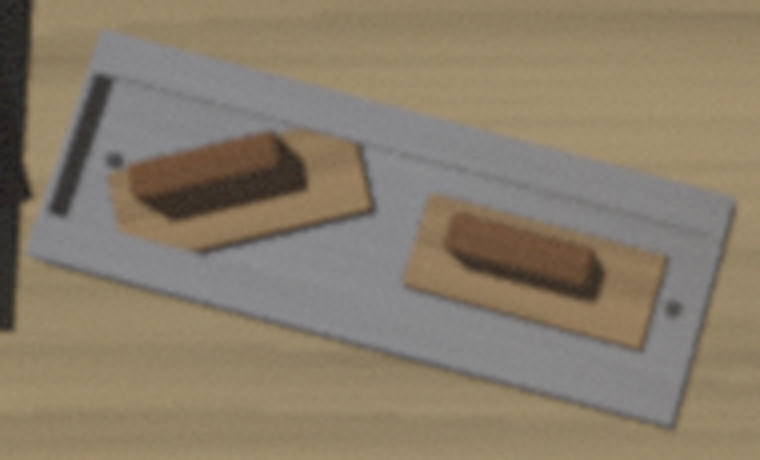

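The crop shows the left block askew, with its bar centre at crop (205,165) and its corners under both lips. The right block is straight. The sizes agree with the given ones (bar 82x26, tray 370x135, slab top 242x161). The stuck block lies at yaw 103.8° and the tray at 74.6°, so the turn needed is about 29°. Moving over it now.

```bash
python3 -m handwheel '[[[0.014,-0.015,0,0],[0.0275,-0.0294,0,0],[0.0275,-0.0294,0,0],[0.0275,-0.0294,0,0],[0.0275,-0.0294,0,0]]]' 60 40
```

```text
time_s: 0.52
position: [0.2474, -0.3566, 0.248]
tool_rot: [[0.951, 0.309, -0.0], [0.309, -0.951, 0.001], [0.0, -0.001, -1.0]]
ft_force: [0.6, 0.1, 0.9]
grip_width: 0.0514
```

```bash
python3 -m handwheel '[[[0.0275,-0.0294,0,0],[0.0275,-0.0294,0,0],[0.0275,-0.0294,0,0],[0.0275,-0.0294,0,0],[0.0275,-0.0294,0,0]]]' >/dev/null && python3 -m handwheel '[[[0.0275,-0.0294,0,0],[0.0275,-0.0294,0,0],[0.0275,-0.0294,0,0],[0.0275,-0.0294,0,0],[0.0275,-0.0294,0,0]]]' && python3 -m handwheel '[[[0.0275,-0.0294,0,0],[0.0275,-0.0294,0,0],[0.0275,-0.0294,0,0],[0.0275,-0.0294,0,0],[0.0275,-0.0294,0,0]]]' >/dev/null && python3 -m handwheel '[[[0.0275,-0.0294,0,0],[0.0275,-0.0294,0,0],[0.0275,-0.0294,0,0],[0,0,0,-0.125],[0,0,0,-0.125]]]' && python3 -m handwheel '[[[0,0,0,-0.125],[0,0,0,-0.125],[0,0,0,-0.125],[0,0,0,-0.125],[0,0,0,-0.125]]]' && python3 -m handwheel '[[[0,0,0,-0.125],[0,0,0,-0.125],[0,0,0,-0.125],[0,0,0,-0.125],[0,0,0,-0.125]]]' && python3 -m handwheel '[[[0,0,0,0],[0,0,0,0]]]'
```

```text
time_s: 1.35
position: [0.4178, 0.0084, 0.2483]
tool_rot: [[0.951, 0.31, -0.0], [0.31, -0.951, -0.0], [-0.0, 0.0, -1.0]]
ft_force: [0.5, -0.8, 0.0]
grip_width: 0.0511
time_s: 2.18
position: [0.5541, 0.2999, 0.2467]
tool_rot: [[0.84, 0.542, -0.002], [0.542, -0.84, -0.001], [-0.002, -0.001, -1.0]]
ft_force: [0.3, -0.8, 0.1]
grip_width: 0.0513
time_s: 2.6
position: [0.5538, 0.298, 0.2478]
tool_rot: [[0.366, 0.931, -0.001], [0.931, -0.366, -0.0], [-0.001, -0.001, -1.0]]
ft_force: [-0.2, -0.0, -0.5]
grip_width: 0.0509
time_s: 3.02
position: [0.5538, 0.2979, 0.2478]
tool_rot: [[-0.248, 0.969, -0.001], [0.969, 0.248, -0.0], [-0.0, -0.001, -1.0]]
ft_force: [0.6, 0.7, 0.4]
grip_width: 0.0511
time_s: 3.18
position: [0.5539, 0.2979, 0.248]
tool_rot: [[-0.238, 0.971, -0.001], [0.971, 0.238, -0.0], [-0.0, -0.001, -1.0]]
ft_force: [-0.6, -0.4, 0.3]
grip_width: 0.0516
```

```bash
cat > meas.py <<'E'
from h import *
import sys
o=env.observe(); a,d=env.get_image("wrist"); save(sys.argv[1],a)
P=cloud("wrist",d); Z=P[...,2]; zc=float(sys.argv[2]); hsv=cv2.cvtColor(a,cv2.COLOR_RGB2HSV)
m=((abs(Z-zc)<.006)&(d>0)&(hsv[...,1]>60)).astype(np.uint8)
print("tcp",o["position"],"yaw %.1f"%np.degrees(np.arctan2(o["tool_rot"][1,0],o["tool_rot"][0,0])))
for c in cv2.findContours(m,cv2.RETR_EXTERNAL,cv2.CHAIN_APPROX_NONE)[0]:
    if cv2.contourArea(c)<300: continue
    w=ray("wrist",c[:,0,:],zc)[:,:2]*1000; (cx,cy),(s1,s2),an=cv2.minAreaRect(w.astype(np.float32))
    if s1<s2: s1,s2,an=s2,s1,an+90
    print("c %.1f %.1f size %.1f %.1f ang %.1f"%(cx,cy,s1,s2,an%180),"px",c[:,0].mean(0).round())
E
python3 meas.py w1.png .072
```

```text
tcp [0.55388135 0.29794557 0.24798845] yaw 103.8
c 562.5 313.2 size 77.9 21.4 ang 103.8 px [266. 163.]
```

View pics/w1.png

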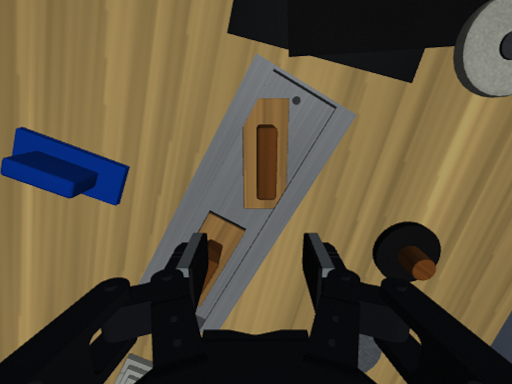

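The wrist view shows the stuck block's bar at px (266,163), with 78x21 mm measured at yaw 103.8°, which matches the tool. The straight block is partly behind the left finger, and the blue one is off at (65,165). Aligning and descending.

```bash
python3 -m handwheel '[[[0.0128,0.012,0.01,0],[0,0,0.036,0],[0,0,0.036,0],[0,0,0.03,0],[0,0,0,0]]]' && python3 meas.py w2.png .072
```

```text
time_s: 3.65
position: [0.5599, 0.3124, 0.13]
tool_rot: [[-0.239, 0.971, -0.011], [0.971, 0.239, -0.004], [-0.001, -0.012, -1.0]]
ft_force: [-0.5, 0.6, -0.8]
grip_width: 0.051
tcp [0.5599438  0.3123932  0.13000392] yaw 103.8
c 564.4 313.5 size 80.6 21.9 ang 103.8 px [260. 212.]
```

View pics/w2.png

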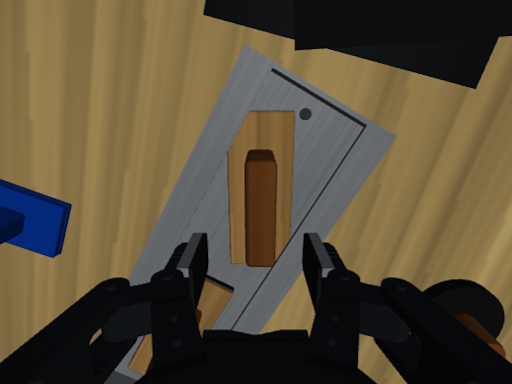

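The bar now sits between the open fingers at px (260,212), and the position agrees within 2 mm. Going down and gripping.

```bash
python3 -m handwheel '[[[0.001,0.001,0.03,0],[0,0,0.026,0],[0,0,0.014,0],[0,0,0.008,0],[0,0,0.005,0]]]' && python3 -m handwheel '[[[0,0,0,0],[0,0,0,0],[0,0,0,0]]]' && python3 -m handwheel '[[[0,0,0,0],[0,0,0,0],[0,0,0,0],[0,0,0,0],[0,0,0,0]]]' 0 40
```

```text
time_s: 4.12
position: [0.5641, 0.3148, 0.0545]
tool_rot: [[-0.241, 0.971, 0.002], [0.971, 0.241, 0.001], [0.0, 0.002, -1.0]]
ft_force: [1.0, 0.1, -0.0]
grip_width: 0.0513
time_s: 4.37
position: [0.564, 0.3148, 0.0549]
tool_rot: [[-0.241, 0.97, 0.002], [0.97, 0.241, 0.001], [0.0, 0.003, -1.0]]
ft_force: [0.0, 0.6, -0.7]
grip_width: 0.0514
time_s: 4.78
position: [0.5634, 0.3146, 0.054]
tool_rot: [[-0.242, 0.97, 0.001], [0.97, 0.242, 0.0], [0.0, 0.001, -1.0]]
ft_force: [-1.7, -1.5, 6.6]
grip_width: 0.0217
```

Gripped at 21.7 mm. I'll ease up 3 mm, within the 8 mm of play, then turn +0.51 rad while down in the tray.

```bash
python3 -m handwheel '[[[0,0,-0.0015,0],[0,0,-0.0015,0],[0,0,0,0.03],[0,0,0,0.05],[0,0,0,0.06]]]' - 60 && python3 -m handwheel '[[[0,0,0,0.06],[0,0,0,0.06],[0,0,0,0.06],[0,0,0,0.06],[0,0,0,0.06]]]' && python3 -m handwheel '[[[0,0,0,0.05],[0,0,0,0.02],[0,0,0,0],[0,0,0,0],[0,0,0,0]]]' && python3 meas.py w3.png .017 && python3 -c "
from h import *
a,d=env.get_image('top'); save('t3.png',cv2.resize(a[95:210,45:235],None,fx=4,fy=4,interpolation=cv2.INTER_CUBIC))"
```

```text
time_s: 5.2
position: [0.563, 0.3144, 0.0558]
tool_rot: [[-0.101, 0.995, -0.001], [0.995, 0.101, -0.0], [-0.0, -0.001, -1.0]]
ft_force: [0.6, -0.2, -2.9]
grip_width: 0.0209
time_s: 5.62
position: [0.5629, 0.3144, 0.0557]
tool_rot: [[0.198, 0.98, -0.001], [0.98, -0.198, -0.0], [-0.001, -0.001, -1.0]]
ft_force: [0.6, 0.7, -2.8]
grip_width: 0.0212
time_s: 6.03
position: [0.5632, 0.3145, 0.0562]
tool_rot: [[0.262, 0.965, -0.0], [0.965, -0.262, -0.0], [-0.0, -0.0, -1.0]]
ft_force: [0.3, -0.0, -3.1]
grip_width: 0.0215
tcp [0.5631745  0.31447321 0.05615453] yaw 74.8
c 571.3 343.8 size 75.0 55.4 ang 74.7 px [255. 176.]
```

View pics/w3.png

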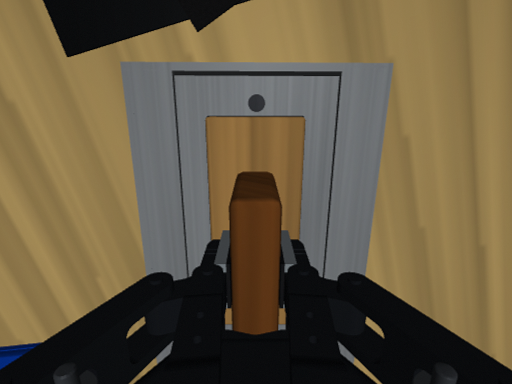

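The block now lies at 74.7° along the tray. Both plate edges, px columns 207 and 303, stand clear inside the lips at 180 and 335. Lifting, first slowly.

```bash
python3 -m handwheel '[[[0,0,-0.004,0],[0,0,-0.008,0],[0,0,-0.012,0],[0,0,-0.012,0],[0,0,-0.012,0]]]' && python3 -m handwheel '[[[0,0,-0.02,0],[0,0,-0.02,0],[0,0,-0.02,0],[0,0,-0.005,0],[0,0,0,0]]]'
```

```text
time_s: 6.55
position: [0.5633, 0.3146, 0.1057]
tool_rot: [[0.263, 0.965, 0.001], [0.965, -0.263, 0.0], [0.0, 0.001, -1.0]]
ft_force: [-0.1, 0.2, -2.8]
grip_width: 0.0213
time_s: 6.97
position: [0.5638, 0.3147, 0.1714]
tool_rot: [[0.263, 0.965, 0.004], [0.965, -0.263, 0.001], [0.002, 0.003, -1.0]]
ft_force: [-0.2, 0.2, -3.4]
grip_width: 0.0213
```

```bash
python3 -m handwheel '[[[-0.01,0.0013,0,0],[-0.02,0.0026,0,0],[-0.03,0.004,0,0],[-0.03,0.004,0,0],[-0.03,0.004,0,0]]]' >/dev/null && python3 -m handwheel '[[[-0.03,0.004,0,0],[-0.03,0.004,0,0],[-0.03,0.004,0,0],[-0.03,0.004,0,0],[-0.03,0.004,0,0]]]' && python3 -m handwheel '[[[-0.03,0.004,0,0],[-0.03,0.004,0,0],[-0.03,0.004,0,0],[-0.03,0.004,0,0],[-0.03,0.004,0,0]]]' >/dev/null && python3 -m handwheel '[[[-0.03,0.004,0,0],[-0.03,0.004,0,0],[-0.025,0.0033,0,0],[-0.015,0.002,0,0],[-0.011,0.0015,0,0]]]' && python3 -m handwheel '[[[0,0,0,-0.017],[0,0,0,0],[0,0,0,0]]]' && python3 - <<'E'
from h import *
o=env.observe(); print(o["position"],o["tool_rot"][:,0])
for n in("top","wrist"):
    a,d=env.get_image(n); save(n+"4.png",a); P=cloud(n,d); Z=P[...,2]; hsv=cv2.cvtColor(a,cv2.COLOR_RGB2HSV)
    m=((Z>.036)&(Z<.044)&(hsv[...,1]<70)).astype(np.uint8)
    w=P[m>0][:,:2]*1000; print(n,len(w),"slab extents rect",cv2.minAreaRect(w.astype(np.float32)))
    m=((hsv[...,1]>90)&(Z>.09)&(Z<.16)&(P[...,1]<-.08)&(P[...,1]>-.35)&(abs(P[...,0]-.49)<.09)); q=P[m]
    if len(q): print("block-ish",len(q),cv2.minAreaRect((q[:,:2]*1000).astype(np.float32)),"z pct",np.percentile(Z[m],[5,50,95]))
E
```

```text
time_s: 7.8
position: [0.5254, 0.0428, 0.168]
tool_rot: [[0.263, 0.965, -0.003], [0.965, -0.263, 0.0], [-0.001, -0.003, -1.0]]
ft_force: [0.4, -0.2, -3.0]
grip_width: 0.0215
time_s: 8.63
position: [0.4905, -0.218, 0.168]
tool_rot: [[0.265, 0.964, -0.002], [0.964, -0.265, 0.001], [0.001, -0.003, -1.0]]
ft_force: [-0.4, 0.0, -3.6]
grip_width: 0.0214
time_s: 8.88
position: [0.4917, -0.2154, 0.1689]
tool_rot: [[0.246, 0.969, -0.001], [0.969, -0.246, 0.001], [0.001, -0.001, -1.0]]
ft_force: [0.4, -0.2, -3.2]
grip_width: 0.0215
[ 0.49166565 -0.21537187  0.16892528] [2.45606691e-01 9.69369313e-01 6.98225910e-04]
top 2623 slab extents rect ((509.40399169921875, -297.40728759765625), (417.02008056640625, 405.31939697265625), 42.389549255371094)
block-ish 69 ((502.6977844238281, -161.04576110839844), (23.721336364746094, 50.717411041259766), 70.1588134765625) z pct [0.12979769 0.13201008 0.1336819 ]
wrist 23971 slab extents rect ((495.7486572265625, -206.8018798828125), (213.52005004882812, 160.63621520996094), 75.78262329101562)
block-ish 8728 ((491.82275390625, -216.82089233398438), (138.84059143066406, 55.50979995727539), 75.7664794921875) z pct [0.13023646 0.13135025 0.13691659]
```

View pics/wrist4.png

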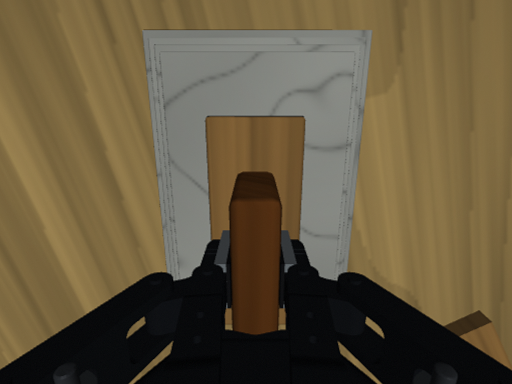

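The block hangs over the slab. Its plate centre is at (491.8,-216.8) mm, the slab's is at (491.4,-216.5), and both are at 75.8°. The underside is at about 0.119, so it has 79.5 mm to go down.

```bash
python3 -m handwheel '[[[0,0,0.015,0],[0,0,0.02,0],[0,0,0.02,0],[0,0,0.012,0],[0,0,0.005,0]]]' >/dev/null && python3 -m handwheel '[[[0,0,0.003,0],[0,0,0.001,0],[0,0,0,0],[0,0,0,0]]]' && python3 -m handwheel '[[[0,0,0.001,0],[0,0,0.001,0],[0,0,0,0],[0,0,0,0]]]'
```

```text
time_s: 9.73
position: [0.4922, -0.2165, 0.0941]
tool_rot: [[0.246, 0.969, 0.001], [0.969, -0.246, -0.001], [-0.001, 0.001, -1.0]]
ft_force: [0.2, 0.5, -2.8]
grip_width: 0.0208
time_s: 10.07
position: [0.4919, -0.2164, 0.0914]
tool_rot: [[0.246, 0.969, 0.0], [0.969, -0.246, -0.0], [-0.0, 0.0, -1.0]]
ft_force: [0.0, -0.2, -2.3]
grip_width: 0.021
```

```bash
python3 -m handwheel '[[[0,0,0.001,0],[0,0,0,0],[0,0,0,0]]]' && python3 -m handwheel '[[[0,0,0.0007,0],[0,0,0,0],[0,0,0,0]]]'
```

```text
time_s: 10.32
position: [0.4919, -0.2164, 0.0903]
tool_rot: [[0.246, 0.969, -0.0], [0.969, -0.246, 0.0], [0.0, -0.0, -1.0]]
ft_force: [0.2, 0.5, -2.0]
grip_width: 0.0212
time_s: 10.57
position: [0.4919, -0.2164, 0.0896]
tool_rot: [[0.246, 0.969, -0.0], [0.969, -0.246, 0.0], [0.0, -0.0, -1.0]]
ft_force: [0.4, 0.8, -3.0]
grip_width: 0.021
```

```bash
python3 -m handwheel '[[[0,0,0.0006,0],[0,0,0,0],[0,0,0,0]]]' && python3 -m handwheel '[[[0,0,0.0005,0],[0,0,0,0],[0,0,0,0]]]'
```

```text
time_s: 10.82
position: [0.4919, -0.2164, 0.089]
tool_rot: [[0.246, 0.969, 0.0], [0.969, -0.246, -0.0], [-0.0, 0.0, -1.0]]
ft_force: [-0.4, -0.8, -3.4]
grip_width: 0.0214
time_s: 11.07
position: [0.4919, -0.2164, 0.089]
tool_rot: [[0.246, 0.969, 0.0], [0.969, -0.246, -0.0], [-0.0, 0.0, -1.0]]
ft_force: [-3.1, 1.9, 6.3]
grip_width: 0.021
```

Contact is made, at about 6 N upward. Releasing and rising.

```bash
python3 -m handwheel '[[[0,0,0,0],[0,0,0,0],[0,0,0,0],[0,0,0,0],[0,0,0,0]]]' 60 20 && python3 -m handwheel '[[[0,0,-0.005,0],[0,0,-0.015,0],[0,0,-0.03,0],[0,0,-0.03,0],[0,0,-0.03,0]]]' && python3 -m handwheel '[[[-0.02,0,-0.02,0],[-0.02,0,0,0],[-0.02,0,0,0],[0,0,0,0],[0,0,0,0]]]' && python3 meas.py w5.png .107 && python3 - <<'E'
from h import *
a,d=env.get_image("wrist"); P=cloud("wrist",d); Z=P[...,2]; hsv=cv2.cvtColor(a,cv2.COLOR_RGB2HSV)
ok=(abs(P[...,0]-.49)<.11)&(abs(P[...,1]+.2165)<.14)
for nm,m in(("plate+bar",ok&(hsv[...,1]>90)&(Z>.047)&(Z<.12)),("slab",ok&(Z>.036)&(Z<.045)&(hsv[...,1]<70))):
    print(nm,m.sum(),cv2.minAreaRect((P[m][:,:2]*1000).astype(np.float32)),np.percentile(Z[m],[5,50,95]))
a,d=env.get_image("top"); save("top5.png",a); P=cloud("top",d); print(env.observe()["time_s"])
b=np.s_[130:190,144:215]; m=P[b][...,2]>.058; print("straight bar",P[b][m][:,:2].mean(0), "before .5094 .1429")
E
```

```text
time_s: 11.48
position: [0.4919, -0.2164, 0.0884]
tool_rot: [[0.246, 0.969, -0.0], [0.969, -0.246, 0.0], [0.0, -0.0, -1.0]]
ft_force: [-0.1, 0.4, -0.0]
grip_width: 0.0516
time_s: 11.9
position: [0.4917, -0.2162, 0.2002]
tool_rot: [[0.246, 0.969, -0.0], [0.969, -0.246, 0.0], [0.0, -0.0, -1.0]]
ft_force: [0.0, -0.2, -0.0]
grip_width: 0.0511
time_s: 12.32
position: [0.4768, -0.275, 0.2186]
tool_rot: [[0.248, 0.969, 0.0], [0.969, -0.248, 0.0], [0.0, -0.0, -1.0]]
ft_force: [-0.0, 0.1, 0.4]
grip_width: 0.0513
tcp [ 0.47681712 -0.27495466  0.21862555] yaw 75.6
c 491.6 -217.0 size 77.5 21.5 ang 75.9 px [255. 122.]
plate+bar 7943 ((491.9235534667969, -217.95140075683594), (138.2265625, 55.156002044677734), 75.68830871582031) [0.04998111 0.05153566 0.10664664]
slab 27320 ((491.186279296875, -223.98550415039062), (230.53440856933594, 160.42835998535156), 75.84645080566406) [0.0378746  0.03907755 0.0402838 ]
12.4667
straight bar [0.39837411 0.06026183] before .5094 .1429
```

View pics/w5.png

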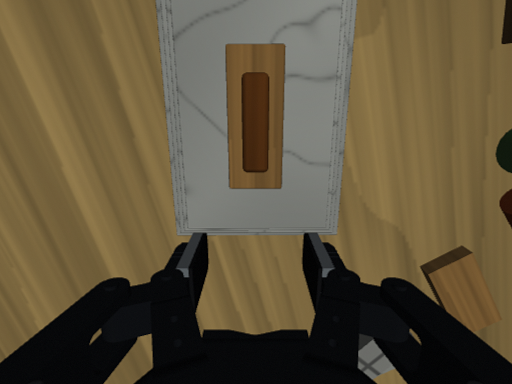

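View pics/top5.png

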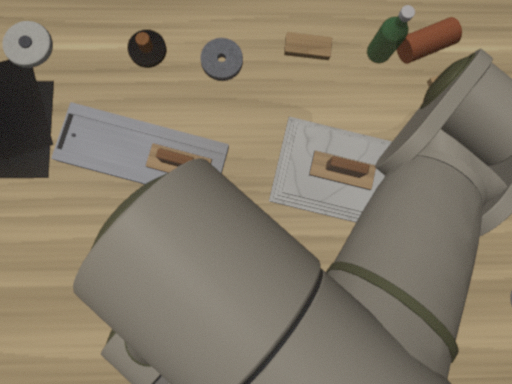

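The block lies flat in the middle of the slab at wrist px (255,117). In the top view the straight block is still at (178,158); the "straight bar" number I printed was spoiled by the arm covering it. The gripper is clear, so I'm handing in.

```bash
python3 -c "
from rig import env
print(env.close_job(), env.observe()['time_s'])"
```

```text
the job is handed in; nothing more can be done
the job is handed in; nothing more can be done
```

The stuck sanding block is out of the tray and lies lengthwise in the middle of the slab. I gripped it by its bar, eased it up 3 mm and turned it about 29° while still down in the tray, until it lay along the tray's sides. Then I lifted it straight out, carried it to the slab and lowered it in small steps until contact showed about 6 N. The job was handed in at about 12.5 s.

**Last checks:**
- **Placing:** the block's centre is at about (491.8, -217.5) mm and its angle is 75.7 to 75.9°. The slab is at 75.8°.
- **Slab centre:** the two cameras disagree by 2 to 3 mm along the slab's length. The top view gives (491.4, -216.5) mm and the wrist view about (490.7, -219.1) mm, so the block is within about 2 mm of the middle either way.
- **Height:** the plate top is at 51.5 mm, so the block lies flat on the slab.
- **Robot:** the gripper is clear of everything, and the wrist force reads about zero.
- **Other block:** in the last top view it is where it was, at the same pixels. My numeric check of it failed because the arm hid part of it, so this rests on the picture alone.

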